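# Clamp the sample disc with the wing nut

## Task

Two identical small presses stand on the laboratory bench, and a metal sample disc lies under the pad of one of them. Push the wings of that press's wing nut round clockwise (seen from above) with a fingertip, stroke after stroke, until the pad bears firmly on the disc and the nut will turn no further. Nothing is to be lifted or shifted: leave the disc where it lies, do not turn the empty press's nut, leave the other things on the bench alone, and finish clear of everything.

Things in the scene. Friction and masses are not known exactly. Their poses are not given: they have to be found in the camera images.
- press_a: the press that holds the disc, fixed to the table, one of two identical ones. Origin on the stud's axis at table height, z up. Base plate x -60 to +95, y -40 to +40 mm, 14 mm thick. A steel strap (20 mm wide, x -35 to +80 mm) on the stud carries a round pad under its end at x = +65 mm, over the disc's place. A column (14 x 22 mm, 98 mm tall) stands at x = -53 mm
- press_a_keeper (a point): the press that holds the disc: free end of its fixed keeper arm, at the arm's top. The arm, 14 mm wide and 6 mm thick, runs above the wing nut from the column (x = -60 mm in the press's frame) to x = +8 mm, its top 98 mm above the table, so that a finger reaching down cannot circle the nut fully
- press_a_hub (a point): the press that holds the disc: on the wing nut's vertical axis, at the wings' mid-height; x along one wing (the other is opposite), z up. Hub 24 mm in diameter; two upright rounded wings 6 mm thick reach 38 mm from the axis, from 12 mm below to 13 mm above this point. It sinks with the strap, 7.5 mm a turn; the strap's top is always 20 mm below this point
- press_a_nut (a joint): angle of the wing nut of the press that holds the disc, rad; grows when turned clockwise seen from above, which lowers strap and pad; 0 fully loose, 7.2 at the hard stop, fully tightened. Friction torque about 0.07 N m: it stays where it is left
- press_b: the empty press, fixed to the table, one of two identical ones. Origin on the stud's axis at table height, z up. Base plate x -60 to +95, y -40 to +40 mm, 14 mm thick. A steel strap (20 mm wide, x -35 to +80 mm) on the stud carries a round pad under its end at x = +65 mm, over the disc's place. A column (14 x 22 mm, 98 mm tall) stands at x = -53 mm
- press_b_keeper (a point): the empty press: free end of its fixed keeper arm, at the arm's top. The arm, 14 mm wide and 6 mm thick, runs above the wing nut from the column (x = -60 mm in the press's frame) to x = +8 mm, its top 98 mm above the table, so that a finger reaching down cannot circle the nut fully
- press_b_hub (a point): the empty press: on the wing nut's vertical axis, at the wings' mid-height; x along one wing (the other is opposite), z up. Hub 24 mm in diameter; two upright rounded wings 6 mm thick reach 38 mm from the axis, from 12 mm below to 13 mm above this point. It sinks with the strap, 7.5 mm a turn; the strap's top is always 20 mm below this point
- press_b_nut (a joint): angle of the wing nut of the empty press, rad; grows when turned clockwise seen from above, which lowers strap and pad; 0 fully loose, 7.2 at the hard stop, fully tightened. Friction torque about 0.07 N m: it stays where it is left
- press_a_foot: the strap with the rubber pad of the press that holds the disc: the pad (20 mm in diameter) has its underside at this origin's height, 65 mm along +x; with the disc below it touches at about 6.5 rad of the nut and presses harder up to the stop
- press_b_wingtip (a point): tip of one wing of the empty press's nut (36 mm from the axis)
- disc: loose plain brass sample disc, 56 mm in diameter, 12 mm thick, lying on the base plate of press_a under its pad; origin: centre of its underside
- weight_big: steel calibration weight with a knob, 32 mm in diameter, 46 mm tall; bystander, loose; origin: its underside
- weight_small: steel calibration weight with a knob, 24 mm in diameter, 34 mm tall; bystander, loose; origin: its underside
- jar: glass jar, 52 mm in diameter, 70 mm tall; bystander, loose; origin: its underside
- reagent: amber glass bottle, 56 mm in diameter, 100 mm tall; bystander, loose; origin: its underside
- dish: shallow glass dish, 84 mm in diameter, 16 mm tall; bystander, loose; origin: its underside
- forceps: steel forceps, 130 mm long, 8 mm thick, lying flat; bystander, loose; origin: on its length, on the table
- sample_block: small aluminium block, 30 x 45 x 20 mm; bystander, loose; origin: its underside
Things that resemble listed ones, but are neither listed nor needed, are in the scene too. What is shaped like the press_a but green is not meant.

How it is judged (in metres and radians):
At the end, for the whole second after the job is handed in: the nut of the press that holds the disc is tightened to within 0.25 rad of its hard stop (joint above 6.95), its pad presses on the disc with more than 3 N, the disc lies flat and still within 8 mm of where it was, and the wings of the empty press's nut are within 12 mm of where they were (value of joint press_a_nut above 6.95 rad and contact force between press_a_foot and disc above 3 N and distance of disc from where it was at the start of the episode below 0.008 m and angle between disc's own z axis and vertical below 0.1 rad and linear speed of disc below 0.02 m/s and distance of press_b_wingtip from where it was at the start of the episode below 0.012 m); the robot touches nothing.
It fails at once if the disc is lifted or pushed more than 15 mm away (distance of disc from where it was at the start of the episode above 0.015 m).
It fails at once if the empty press's nut is turned (its wing tip moves more than 15 mm) (distance of press_b_wingtip from where it was at the start of the episode above 0.015 m).
It fails at once if another thing on the bench is lifted or moved more than 20 mm (distance of any of weight_big, weight_small, jar, reagent, dish, forceps, sample_block from where it was at the start of the episode above 0.02 m).
It fails at once if a standing weight, jar or bottle is tipped over (angle between any of weight_big, weight_small, jar, reagent's own z axis and vertical above 0.5 rad).
It also fails if it takes over 58 s, if anything falls off the work surface, if the arm or the gripper's body presses on something with over 40 N, if the wrist force passes 120 N, or if a joint passes its speed limit or range.

## Robot

A 6-joint arm with a two-finger parallel gripper is mounted at the origin on the work surface. World frame = base frame: x ahead of the robot, y to its left, z up, the work surface at z = 0. Lengths are in mm, angles in rad, forces in N, time in s.
With the tool pointing down it reaches from about 275 to 750 mm from the base axis. Payload 10.2 kg.
Tool frame: the origin (TCP) lies between the finger pads; the fingertips stand 17 mm ahead of it and the grasp point (between the pads) lies 2 mm behind it; z points along the fingers, y is the line along which they close (so a half turn about z gives the same grasp; the last joint's range is limited). The gripper opens to 85 mm and grips with 20 to 120 N. Pads are 22 mm wide; open, the fingers measure 114 mm over their backs; the gripper's body (76 mm by 85 mm) begins 54 mm behind the grasp point. The pads swing forward as they close: fully open they stand 13 mm farther back than shut.
Start: joints at [0.935, 0.313, 1.498, -0, 1.331, -0.223], TCP at [210.63, 480.901, 248.294] pointing down, gripper open.
Joint ranges: [-2.94, 2.94], [-0.97, 2.17], [0.19, 2.56], [-1.23, 4.37], [0.02, 3.11], [-2.88, 2.88]. Speed limits (rad/s): [2.39, 2.39, 3.01, 3.14, 3.14, 3.14].

## Interface

Orientations are given as a unit quaternion [w, x, y, z].
In Python, from rig import * gives the robot as it stands.
- The arm moves only by the tool step_arm, never from a script. Its argument "commands" is text: rows parted by semicolons, each of 7 numbers parted by spaces: the opening, from 0 (shut) to 1 (fully open), then the shift along the tool's x, y, z in cm, then the turn, a rotation vector about the tool's x, y, z in rad. In form: hand x y z rx ry rz; .... A call has 1 to 20 rows; each row is the pose to reach, as a shift and turn from the pose commanded when the call began, along the tool's axes at that moment; what a row does not reach only later rows make up. A row lasts 1/12 s, in which the tool goes at most 41.7 mm and 7.16 degrees, less where a joint would pass 70% of its speed; a pose out of reach is approached as far as the arm can. A call with a gripper value outside its range is refused whole. The fingers move at their own pace and stop on an object; "newtons" is the grip in N (left out, the last holds). Time passes only in rows, so rows that repeat a pose let the fingers close. It gives the time, the measured TCP pose, the force, the opening and the grip force at its end, in the units of the state.
- sense(): the state, without advancing time (a new reading comes with each control period).
- capture(name): name is "scene" or "top" or "wrist"; returns the picture (480x640x3 uint8, red, green, blue); there is no depth.
- camera_model(name): a dict with "mtx" (3x3 intrinsics, pixels), "eye" and "rotation" of the camera in the world. Camera axes: x right, y down, z forward; pixel columns grow to the right and rows downward; lengths in mm; the calibration is good to about 2 mm. A picture is of the moment at which its call begins: read the wrist's pose just before it. camera_model takes no time and is no camera call; for the wrist camera it gives the pose at the moment of the call.
- finish_job(): hands the job in; it is judged then, once.
Trained networks look in the newest picture that a camera, given by its name, has taken for a name from the list of things; names that differ only in an ending like _2 or _b are one class to them, and where a whole thing is asked for, a point or a joint stands for the part that bears it (a point fixed in the world has none). Each returns a list of dicts, best first, with "score" (0 to 1); they miss things now and then, are a little off and sometimes report something else, mostly with a low value. They report only what shows in the picture. A call takes as long as a camera call. They do not tell look-alikes from the thing itself.
- search_frame(camera, label): "rect" ([centre column, centre row, width, height] in pixels, round what is visible of it).
- trace(camera, label): "mask" (480x640 bool, what is visible of it) and "rect" ([centre column, centre row, width, height] in pixels, round what is visible of it).
- spot_point(camera, label): "xy" ([column, row] in pixels: a listed point, or the origin of a listed thing).
The state is a dict: "time_s": time; "joints": joint angles; "dq": joint speeds; "tau": joint torques, N m; "eef_pos": TCP position; "ee_rot": TCP orientation; "force": force on the tool from outside, world axes, zero at the start; "wrist_torque": the same for the moment, N m; "grip_width": opening from 0.0 (shut) to 1.0 (fully open); "grip_force": force on a finger pad.
Only numpy, scipy, OpenCV 4.12 (cv2) and the standard library are available. Lean on these libraries where they do the work, as an engineer would, in place of code of your own. Each camera call takes 0.05 s, during which the arm holds its last target. There are 200 camera calls.

## Working session

There is one attempt and no reset: what is moved stays moved. The work goes in short steps, Python scripts to look and compute and a tool call to move; the robot and the scene stay as the last step left them, time stands still between calls to the robot, and variables do not carry over. Pictures are saved under pics/ and viewed, at most 10 in all, crops included, and the job is handed in when it is done.

Besides the shell and the picture viewer there is one more tool, called after "Call:" by a JSON object that holds its "method" and its "body", one argument or row to a line. step_arm: Moves the arm, as the interface text tells. Its arguments: {"type":"object","properties":{"commands":{"type":"string"},"newtons":{"type":"number"}},"required":["commands"]}

```bash
mkdir -p pics
cat > h.py <<'E'
from rig import *
import numpy as np, cv2
def ray(cam,px):
    m=camera_model(cam);K=np.array(m["mtx"]);R=np.array(m["rotation"]);e=np.array(m["eye"])
    d=R@np.linalg.solve(K,[px[0],px[1],1.]);return e,d
def at_z(cam,px,z):
    e,d=ray(cam,px);return e+d*(z-e[2])/d[2]
def tri(c1,p1,c2,p2):
    A=[];b=[]
    for c,p in((c1,p1),(c2,p2)):
        e,d=ray(c,p);d=d/np.linalg.norm(d);P=np.eye(3)-np.outer(d,d);A.append(P);b.append(P@e)
    return np.linalg.lstsq(np.vstack(A),np.hstack(b),rcond=None)[0]
def proj(cam,X):
    m=camera_model(cam);K=np.array(m["mtx"]);R=np.array(m["rotation"]);e=np.array(m["eye"])
    p=K@(R.T@(np.array(X,float)-e));return p[:2]/p[2]
def save(n,im):cv2.imwrite("pics/"+n,cv2.cvtColor(im,cv2.COLOR_RGB2BGR))
E
python3 - <<'E'
from h import *
np.set_printoptions(precision=1,suppress=True)
for c in("scene","top"):
    save(c+".png",capture(c));m=camera_model(c);print(c,m["eye"],np.array(m["rotation"]).tolist())
    for l in("press_a_keeper","press_a_hub","press_a","disc","press_b_wingtip"):
        for r in spot_point(c,l):print(c,l,np.round(r["xy"],1),round(r["score"],2),at_z(c,r["xy"],{"press_a_keeper":98,"press_a_hub":75,"press_a":0,"disc":14,"press_b_wingtip":75}[l]))
s=sense();print(s)
E
```

```text
scene [1203.3   90.1  989.4] [-0.20248777074764124, 0.6266099871106218, 0.7189210466570972, -0.2225110231524292]Traceback (most recent call last):
  File "<stdin>", line 6, in <module>
  File "h.py", line 7, in at_z
    e,d=ray(cam,px);return e+d*(z-e[2])/d[2]
        ~~~^^^^^^^^
  File "h.py", line 5, in ray
    d=R@np.linalg.solve(K,[px[0],px[1],1.]);return e,d
      ~^~~~~~~~~~~~~~~~~~~~~~~~~~~~~~~~~~~~
ValueError: matmul: Input operand 1 has a mismatch in its core dimension 0, with gufunc signature (n?,k),(k,m?)->(n?,m?) (size 3 is different from 4)
```

```bash
sed -i 's/R=np.array(m\["rotation"\])/R=rot(m["rotation"])/; s/^def ray/from scipy.spatial.transform import Rotation as Ro\ndef rot(q): return Ro.from_quat(np.roll(q,-1)).as_matrix()\ndef ray/' h.py
python3 - <<'E'
from h import *
np.set_printoptions(precision=1,suppress=True)
for c in("scene","top"):
    save(c+".png",capture(c));m=camera_model(c);print(c,m["eye"],rot(m["rotation"])[:,2])
    for l in("press_a_keeper","press_a_hub","press_a","disc","press_b_wingtip"):
        for r in spot_point(c,l):print(c,l,np.round(r["xy"],1),round(r["score"],2),at_z(c,r["xy"],{"press_a_keeper":98,"press_a_hub":75,"press_a":0,"disc":14,"press_b_wingtip":75}[l]))
s=sense();print(s)
E
```

```text
scene [1203.3   90.1  989.4] [-0.6 -0.1 -0.8]
scene press_a_keeper [260.8 143.3] 0.94 [ 342.9 -168.6   98. ]
scene press_a_keeper [232.1 222.9] 0.84 [ 571.6 -180.5   98. ]
scene press_a_hub [232.  222.7] 0.48 [ 554.8 -187.8   75. ]
scene press_a_hub [262.6 154.1] 0.47 [ 353.8 -164.2   75. ]
scene press_a [266.8 174.5] 0.8 [ 348.6 -161.6   -0. ]
scene press_a [234.4 241.6] 0.75 [ 551.4 -193.4    0. ]
scene press_a [397.2 265.4] 0.75 [562.9 165.3   0. ]
scene press_b_wingtip [380.6 242.4] 0.63 [560.9 122.7  75. ]
scene press_b_wingtip [233.6 235.3] 0.59 [ 585.8 -177.1   75. ]
top [ 383.8  -17.4 1321.7] [ 0.1  0.  -1. ]
top press_a_keeper [385.6 317.8] 0.95 [ 351.9 -169.1   98. ]
top press_a_keeper [385.7 232.7] 0.93 [ 564.2 -175.8   98. ]
top press_a_hub [387.9 232.9] 0.55 [ 567.  -184.4   75. ]
top press_a_hub [380.1 320.8] 0.54 [ 344. -158.   75.]
top press_a [262.8 239.3] 0.91 [564.7 147.8   0. ]
top press_a [380.4 320. ] 0.86 [ 343.7 -167.3    0. ]
top disc [377.1 222.3] 0.6 [ 605.4 -164.3   14. ]
top press_b_wingtip [273.4 240.2] 0.49 [551.8 111.   75. ]
{'time_s': 0.7, 'joints': array([ 0.9,  0.3,  1.5, -0. ,  1.3, -0.2]), 'dq': array([ 0.,  0.,  0., -0., -0., -0.]), 'tau': array([ -0. , -41.2, -26. ,  -0. ,   0. ,   0. ]), 'eef_pos': array([210.6, 480.9, 248.3]), 'ee_rot': array([0. , 0.2, 1. , 0. ]), 'force': array([-0.1, -0.6, -0.5]), 'wrist_torque': array([-0., -0.,  0.]), 'grip_force': 0.0, 'grip_width': 1.000028220378528}
```

View pics/scene.png

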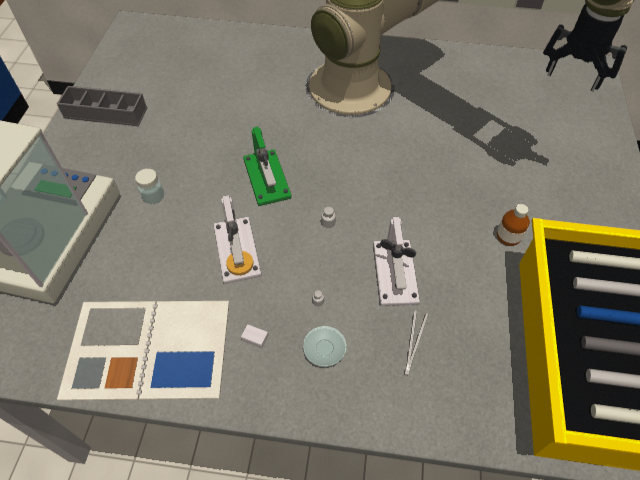

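View pics/top.png

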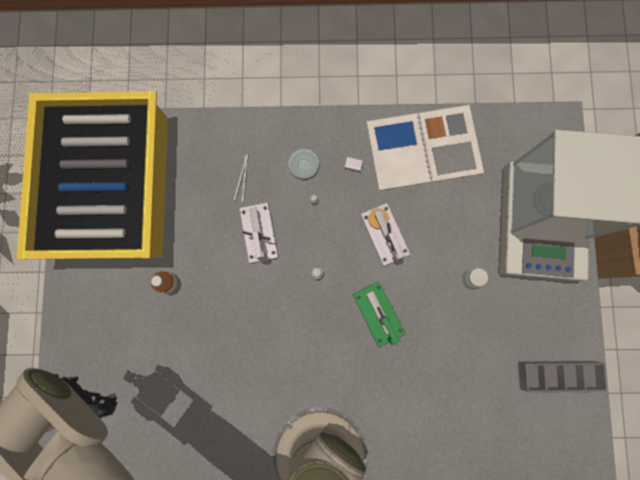

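Candidates for press_a: the white press with the orange-brass disc (scene ≈ (237,248), top ≈ (386,235)), the empty white one (scene ≈ (397,265), top ≈ (258,233)), and the green look-alike (scene ≈ (266,175), top ≈ (379,315)). By the description it is the first. I'll check it in a close wrist view.

```bash
cat >> h.py <<'E'
def rel(P,yaw=None,ref=None):
    """tool-frame shift (cm) + rotvec to reach world P (mm); yaw = world angle of tool x axis, tool down"""
    s=sense() if ref is None else ref
    R0=rot(s["ee_rot"]);d=R0.T@(np.array(P)-s["eef_pos"])/10
    if yaw is None:return d,np.zeros(3)
    x=np.array([np.cos(yaw),np.sin(yaw),0]);z=np.array([0,0,-1.]);R1=np.c_[x,np.cross(z,x),z]
    return d,Ro.from_matrix(R0.T@R1).as_rotvec()
E
python3 - <<'E'
from h import *
np.set_printoptions(precision=2,suppress=True)
print(rot(sense()["ee_rot"]));m=camera_model("wrist");print(m["eye"],rot(m["rotation"]))
print(rel([560,-180,330]))
print(camera_model("wrist")["mtx"])
im=capture("top")[190:280,330:440];save("crop.png",cv2.resize(im,None,fx=6,fy=6,interpolation=cv2.INTER_CUBIC))
E
```

```text
[[-0.92  0.4   0.  ]
 [ 0.4   0.92  0.  ]
 [-0.    0.   -1.  ]]
[137.3  513.21 372.65] [[ 0.4   0.87  0.28]
 [ 0.92 -0.38 -0.12]
 [-0.    0.31 -0.95]]
(array([-58.52, -46.52,  -8.17]), array([0., 0., 0.]))
[[361.94   0.   321.28]
 [  0.   361.94 238.85]
 [  0.     0.     1.  ]]
```

View pics/crop.png

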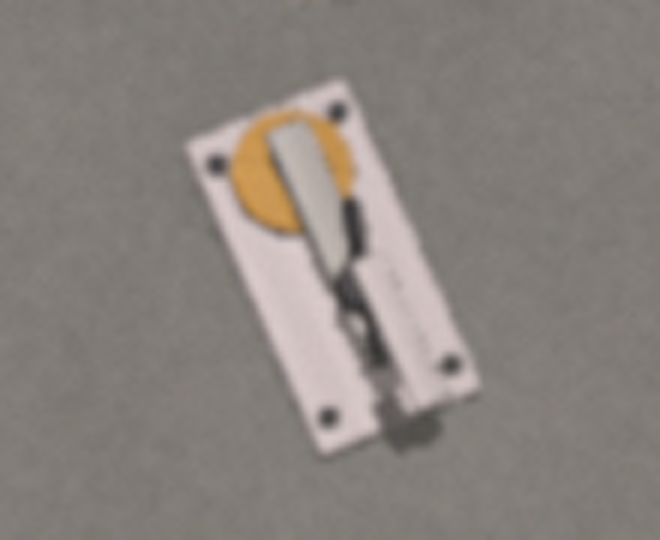

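The crop shows the white press with the brass disc under its strap (disc ≈ (293,172) in the crop), which confirms the choice. The hub is near crop (350,290). I'm moving over it now.

Call:
{"method": "step_arm", "body": {
  "commands": "0 -58 -46 -6 0 0 0;0 -58 -46 -6 0 0 0;0 -58 -46 -6 0 0 0;0 -58 -46 -6 0 0 0;0 -58 -46 -6 0 0 0;0 -58 -46 -6 0 0 0;0 -58 -46 -6 0 0 0;0 -58 -46 -6 0 0 0;0 -58 -46 -6 0 0 0;0 -58 -46 -6 0 0 0;0 -58 -46 -6 0 0 0;0 -58 -46 -6 0 0 0;0 -58 -46 -6 0 0 0;0 -58 -46 -6 0 0 0;0 -58 -46 -6 0 0 0;0 -58 -46 -6 0 0 0;0 -58 -46 -6 0 0 0;0 -58 -46 -6 0 0 0;0 -58 -46 -6 0 0 0;0 -58 -46 -6 0 0 0"
}}

```text
time_s: 2.42
eef_pos: [557.6, -174.4, 307.4]
ee_rot: [-0.001, 0.206, 0.979, 0.0]
force: [0.5, -0.1, 0.4]
grip_width: 0.0
grip_force: 0.0
```

Run:
```python
from h import *
np.set_printoptions(precision=1,suppress=True)
s=sense();print(s["time_s"],s["eef_pos"],s["joints"])
im=capture("wrist");save("w1.png",im)
for l,z in(("press_a_keeper",98),("press_a_hub",72),("press_a",0),("disc",14),("press_b_wingtip",72)):
    for r in spot_point("wrist",l):print(l,np.round(r["xy"],1),round(r["score"],2),at_z("wrist",r["xy"],z))
```

```text
2.4167 [ 557.6 -174.4  307.4] [-0.5  0.4  1.2  0.   1.5 -1.7]
press_a_keeper [313.5 221.6] 0.88 [ 564.5 -183.6   98. ]
press_a_hub [310.2 212.1] 0.98 [ 560.4 -185.7   72. ]
press_a [245.    1.1] 0.9 [ 343.7 -165.     0. ]
press_a [604.   78.8] 0.87 [567.5 162.9   0. ]
press_a [313.8 195.8] 0.61 [ 559.  -182.5    0. ]
press_a [308.4 201.2] 0.41 [ 562.5 -191.2    0. ]
disc [347.9 233.5] 0.67 [ 615.5 -162.1   14. ]
press_b_wingtip [616.7  75.6] 0.52 [555.6 123.6  72. ]
```

View pics/w1.png

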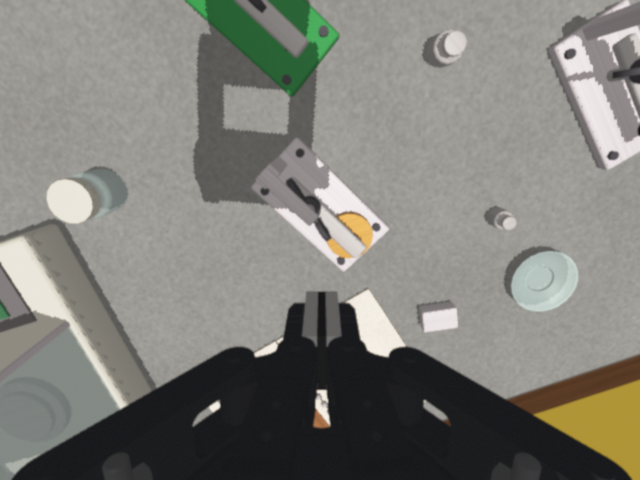

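Run:
```python
from h import *
np.set_printoptions(precision=1,suppress=True)
c=[at_z("wrist",p,14) for p in((299,138),(388,230),(345,270),(253,188))]
# (299,138) etc: ordering; x dir along long sides
C=np.array(c);print(C)
u=(C[1]-C[0]+C[2]-C[3])/2;yaw=np.arctan2(u[1],u[0]);print("yaw",yaw,np.linalg.norm(u),np.linalg.norm(C[0]-C[3]))
ctr=C.mean(0);o=ctr[:2]-17.5*np.array([np.cos(yaw),np.sin(yaw)]);print("origin",o)
im=cv2.imread("pics/w1.png")[130:280,245:395];im=cv2.resize(im,None,fx=4,fy=4,interpolation=cv2.INTER_CUBIC)
cv2.imwrite("pics/w1c.png",im)
R=lambda p,z:[o[0]+p[0]*np.cos(yaw)-p[1]*np.sin(yaw),o[1]+p[0]*np.sin(yaw)+p[1]*np.cos(yaw),z]
for n,p,z in(("keeper",(8,0),98),("keeperL",(8,7),98),("col",(-60,0),98),("hub66",(0,0),66),("hub76",(0,0),76),("strapend",(80,0),46),("disc",(65,0),14)):
    q=proj("wrist",R(p,z));print(n,q,(q-[245,130])*4,R(p,z))
```

```text
[[ 490.4 -170.    14. ]
 [ 630.8 -116.1   14. ]
 [ 658.4 -183.7   14. ]
 [ 520.  -242.5   14. ]]
yaw 0.3841472435020107 150.32709504179718 78.33292363704712
origin [ 558.7 -184.6]
keeper [315.8 222. ] [283.  367.9] [np.float64(566.0697971311782), np.float64(-181.61258138938354), 98]
keeperL [320.9 216.9] [303.4 347.7] [np.float64(563.4464164628405), np.float64(-175.12275289634988), 98]
col [262.6 171.9] [ 70.5 167.8] [np.float64(503.025748913137), np.float64(-207.09685073895074), 98]
hub66 [310.7 208.6] [262.7 314.4] [np.float64(558.652850281997), np.float64(-184.61073072462673), 66]
hub76 [310.4 210.9] [261.6 323.5] [np.float64(558.652850281997), np.float64(-184.61073072462673), 76]
strapend [361.8 252.6] [467.1 490.4] [np.float64(632.8223187738101), np.float64(-154.62923737219472), 46]
disc [350.4 235.4] [421.8 421.4] [np.float64(618.9155434315952), np.float64(-160.25076737577575), 14]
```

View pics/w1c.png

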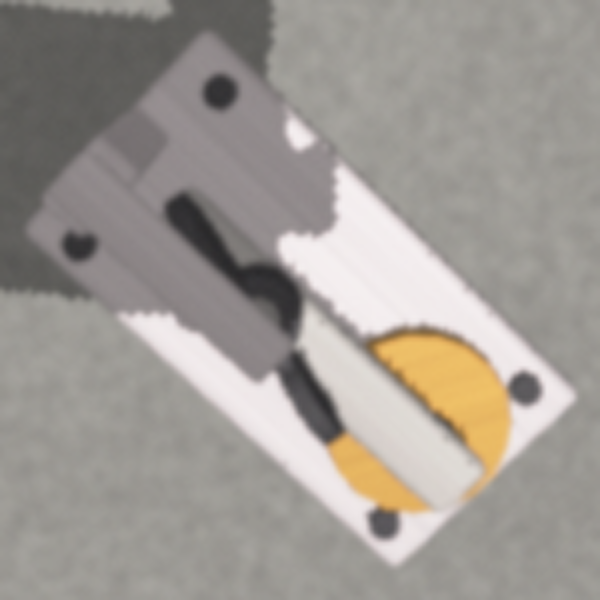

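```bash
cat >> h.py <<'E'
O=np.array([559.,-185.3]);Y=0.384
def W(r,deg,z):
    a=Y+np.radians(deg);return np.array([O[0]+r*np.cos(a),O[1]+r*np.sin(a),z])
E
python3 - <<'E'
from h import *
np.set_printoptions(precision=2,suppress=True)
for z in(73,79,85):
    a,b=[at_z("wrist",p,z) for p in((290.5,182.5),(327.5,237.5))];v=b-a
    print(z,np.linalg.norm(v),np.degrees(np.arctan2(v[1],v[0])-Y),(a+b)/2)
for z in(40,46,52):print(z,(proj("wrist",W(80,0,z))-[245,130])*4)
print(rel(W(33,40,150),Y+np.pi/2))
E
```

```text
73 68.47950869460875 -12.707689125656012 [ 558.7  -185.79   73.  ]
79 67.33840372477037 -12.707689125655994 [ 557.45 -185.02   79.  ]
85 66.19729875493222 -12.707689125656007 [ 556.2  -184.26   85.  ]
40 [463.08 485.13]
46 [465.27 492.34]
52 [467.51 499.75]
(array([-0.93,  2.16, 15.88]), array([0.  , 0.  , 0.78]))
```

Call:
{"method": "step_arm", "body": {
  "commands": "0 -0.9 2.2 3 0 0 0.13;0 -0.9 2.2 6 0 0 0.26;0 -0.9 2.2 9 0 0 0.39;0 -0.9 2.2 12 0 0 0.52;0 -0.9 2.2 15 0 0 0.65;0 -0.9 2.2 15.9 0 0 0.78;0 -0.9 2.2 15.9 0 0 0.78;0 -0.9 2.2 15.9 0 0 0.78"
}}

```text
time_s: 3.38
eef_pos: [574.2, -155.9, 148.8]
ee_rot: [-0.001, 0.562, 0.827, -0.0]
force: [0.1, 0.5, 0.2]
grip_width: 0.001
grip_force: 0.0
```

Run:
```python
from h import *
np.set_printoptions(precision=2,suppress=True)
s=sense();print(s["eef_pos"],s["joints"],rot(s["ee_rot"])[:,0],W(33,40,150))
for z in(110,75):print(z,rel(W(33,40,z)))
for a in range(25,-131,-15):print(a,rel(W(33,a,75))[0])
save("w2.png",capture("wrist"))
```

```text
[ 574.16 -155.92  148.85] [-0.46  0.55  1.41 -0.    1.18 -0.84] [-0.37  0.93  0.  ] [ 574.49 -156.16  150.  ]
110 (array([-0.04,  0.03,  3.88]), array([0., 0., 0.]))
75 (array([-0.04,  0.03,  7.38]), array([0., 0., 0.]))
25 [-0.76  0.5   7.38]
10 [-1.58  0.76  7.38]
-5 [-2.45  0.8   7.38]
-20 [-3.29  0.62  7.38]
-35 [-4.05  0.23  7.38]
-50 [-4.69 -0.35  7.38]
-65 [-5.16 -1.07  7.38]
-80 [-5.42 -1.89  7.38]
-95 [-5.47 -2.75  7.38]
-110 [-5.29 -3.6   7.38]
-125 [-4.89 -4.36  7.38]
```

View pics/w2.png

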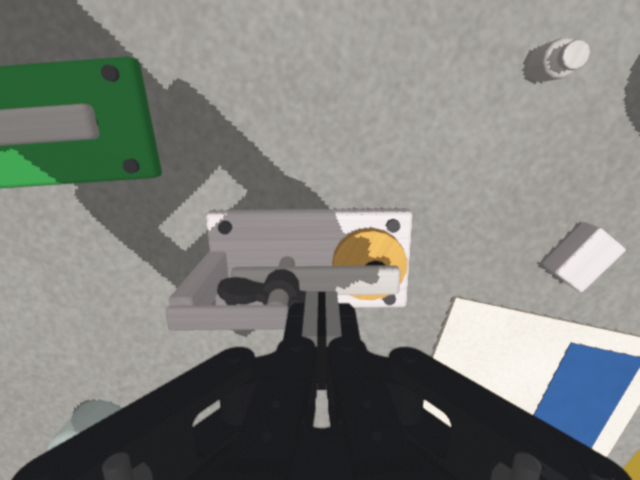

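The wrist view shows the shut fingers beside the hub on the press's +y side. The keeper (its end ≈ (288,316)), the hub (≈ (282,285)) and the disc (≈ (370,262)) sit where the model puts them. I'm descending and starting the first stroke.

Call:
{"method": "step_arm", "body": {
  "commands": "0 0 0 3.7 0 0 0;0 0 0 7.4 0 0 0;0 0 0 7.4 0 0 0;0 -0.76 0.5 7.4 0 0 0;0 -1.58 0.76 7.4 0 0 0;0 -2.45 0.8 7.4 0 0 0;0 -3.3 0.62 7.4 0 0 0;0 -4.05 0.23 7.4 0 0 0;0 -4.7 -0.35 7.4 0 0 0;0 -5.16 -1.07 7.4 0 0 0;0 -5.16 -1.07 7.4 0 0 0"
}}

```text
time_s: 4.35
eef_pos: [583.4, -210.2, 76.3]
ee_rot: [0.001, 0.562, 0.827, -0.0]
force: [0.4, 0.9, 0.8]
grip_width: 0.0
grip_force: 0.2
```

Call:
{"method": "step_arm", "body": {
  "commands": "0 -0.26 -0.82 0 0 0 0;0 -0.31 -1.68 0 0 0 0;0 -0.13 -2.53 0 0 0 0;0 0.27 -3.29 0 0 0 0;0 0.27 -3.29 0 0 0 0;0 0.27 -3.29 0 0 0 0;0 -0.3 -3 0 0 0 0;0 -0.5 -3 -3.5 0 0 0;0 -1 -3 -7 0 0 0;0 -2 -3 -10.5 0 0 0;0 -2 -3 -10.5 0 0 0;0 -2 -3 -10.5 0 0 0"
}}

```text
time_s: 5.35
eef_pos: [564.0, -239.1, 182.0]
ee_rot: [0.002, 0.562, 0.827, -0.0]
force: [-0.2, 0.4, -1.4]
grip_width: -0.0
grip_force: 0.0
```

Run:
```python
from h import *
np.set_printoptions(precision=2,suppress=True)
s=sense();print(s["eef_pos"],s["force"],s["joints"])
im=capture("wrist")
print([proj("wrist",W(0,0,z)) for z in(58,66)],[proj("wrist",W(36,d,60)) for d in(0,90,180,270)])
for r in trace("wrist","press_a_hub"):print(r["rect"],r["score"])
save("w3.png",im[120:420,120:520])
```

```text
[ 564.05 -239.09  182.03] [-0.23  0.43 -1.45] [-0.59  0.56  1.31 -0.    1.27 -0.97]
[array([345.23, 166.76]), array([346.  , 168.23])] [array([399.39, 166.82]), array([346.26, 109.86]), array([291.46, 167.42]), array([344.64, 219.33])]
[343.0, 170.2, 111.6, 54.7] 0.97
[28.8, 11.7, 54.7, 23.3] 0.57
```

View pics/w3.png

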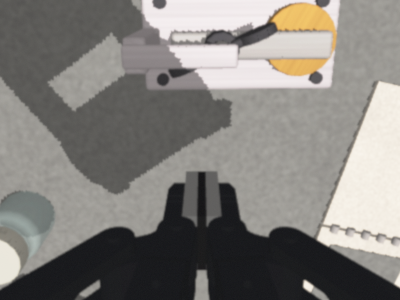

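The crop shows the upper wing tip at ≈ (275,28), pointing about +20° in the press frame. The first stroke turned the nut about 145°, and the disc hasn't moved.

Run:
```python
from h import *
np.set_printoptions(precision=2,suppress=True)
print(rel(W(33,72,182),Y+np.pi/2))
for a in [72]+list(range(60,-121,-15))+[-128]:print(a,rel(W(33,a,72))[0])
```

```text
(array([ 8.18,  2.59, -0.28]), array([-0.  , -0.  , -0.01]))
72 [ 8.17  2.6  10.72]
60 [ 7.89  3.23 10.72]
45 [ 7.37  3.92 10.72]
30 [ 6.69  4.45 10.72]
15 [ 5.89  4.78 10.72]
0 [ 5.04  4.9  10.71]
-15 [ 4.19  4.79 10.71]
-30 [ 3.39  4.47 10.71]
-45 [ 2.7   3.95 10.71]
-60 [ 2.17  3.27 10.71]
-75 [ 1.84  2.47 10.71]
-90 [ 1.72  1.62 10.71]
-105 [ 1.83  0.77 10.71]
-120 [ 2.15 -0.03 10.72]
-128 [ 2.41 -0.42 10.72]
```

Call:
{"method": "step_arm", "body": {
  "commands": "0 4 0 0 0 0 0;0 8.2 2.6 0 0 0 0;0 8.2 2.6 0 0 0 0;0 8.2 2.6 3.5 0 0 0;0 8.2 2.6 7 0 0 0;0 8.2 2.6 10.7 0 0 0;0 8.2 2.6 10.7 0 0 0;0 7.9 3.2 10.7 0 0 0;0 7.4 3.9 10.7 0 0 0;0 6.7 4.45 10.7 0 0 0;0 5.9 4.8 10.7 0 0 0;0 5.0 4.9 10.7 0 0 0;0 4.2 4.8 10.7 0 0 0;0 3.4 4.45 10.7 0 0 0;0 2.7 3.95 10.7 0 0 0;0 2.2 3.3 10.7 0 0 0;0 2.2 3.3 10.7 0 0 0"
}}

```text
time_s: 6.87
eef_pos: [585.9, -207.3, 74.7]
ee_rot: [0.001, 0.562, 0.827, -0.0]
force: [0.2, 0.6, -0.7]
grip_width: 0.002
grip_force: 0.1
```

Call:
{"method": "step_arm", "body": {
  "commands": "0 -0.36 -0.83 0 0 0 0;0 -0.48 -1.68 0 0 0 0;0 -0.37 -2.53 0 0 0 0;0 -0.37 -2.53 0 0 0 0"
}}

```text
time_s: 7.2
eef_pos: [563.1, -219.1, 74.2]
ee_rot: [0.001, 0.562, 0.827, -0.0]
force: [0.5, -0.6, 0.2]
grip_width: -0.003
grip_force: 0.3
```

Call:
{"method": "step_arm", "body": {
  "commands": "0 0.15 -0.4 0 0 0 0;0 0.32 -0.8 0 0 0 0;0 0.57 -1.17 0 0 0 0;0 0.57 -1.17 0 0 0 0"
}}

```text
time_s: 7.53
eef_pos: [550.0, -217.3, 73.5]
ee_rot: [0.0, 0.562, 0.827, -0.0]
force: [0.4, -0.6, 0.6]
grip_width: 0.001
grip_force: 0.6
```

Call:
{"method": "step_arm", "body": {
  "commands": "0 -0.6 0.2 0 0 0 0;0 -1 0.2 -3.5 0 0 0;0 -1.7 0.2 -7 0 0 0;0 -2.3 0.2 -10.5 0 0 0;0 -2.3 0.2 -10.5 0 0 0;0 -2.3 0.2 -10.5 0 0 0"
}}

```text
time_s: 8.03
eef_pos: [561.3, -238.7, 179.8]
ee_rot: [0.001, 0.562, 0.827, -0.0]
force: [0.5, 0.1, -1.6]
grip_width: 0.005
grip_force: 0.0
```

Run:
```python
from h import *
np.set_printoptions(precision=2,suppress=True)
s=sense();print(s["eef_pos"],s["force"],s["joints"])
im=capture("wrist");print(proj("wrist",W(0,0,60)))
save("w4.png",cv2.resize(im[60:260,200:500],None,fx=2.5,fy=2.5))
for a in [72]+list(range(60,-121,-15))+[-128]:print(a,rel(W(33,a,70))[0])
```

```text
[ 561.33 -238.71  179.84] [ 0.49  0.1  -1.63] [-0.59  0.55  1.32 -0.    1.26 -0.97]
[349.2  169.54]
72 [ 8.1  2.8 10.8]
60 [ 7.83  3.43 10.8 ]
45 [ 7.3   4.12 10.79]
30 [ 6.62  4.65 10.79]
15 [ 5.83  4.98 10.79]
0 [ 4.98  5.1  10.79]
-15 [ 4.12  5.   10.79]
-30 [ 3.32  4.67 10.79]
-45 [ 2.64  4.15 10.79]
-60 [ 2.11  3.47 10.79]
-75 [ 1.78  2.68 10.79]
-90 [ 1.66  1.82 10.79]
-105 [ 1.76  0.97 10.79]
-120 [ 2.09  0.17 10.79]
-128 [ 2.34 -0.21 10.79]
```

View pics/w4.png

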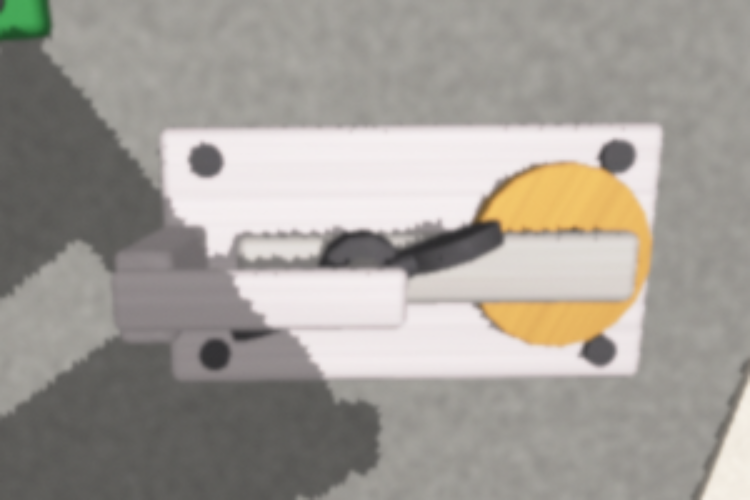

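The wing is back at about +18° (tip ≈ (498,232), hub ≈ (372,262) in the crop), so that stroke turned the nut a half turn. The third stroke should reach the stop, so I'll go gently.

Call:
{"method": "step_arm", "body": {
  "commands": "0 4 0.2 0 0 0 0;0 8.1 2.8 0 0 0 0;0 8.1 2.8 0 0 0 0;0 8.1 2.8 3.5 0 0 0;0 8.1 2.8 7 0 0 0;0 8.1 2.8 10.8 0 0 0;0 8.1 2.8 10.8 0 0 0;0 7.8 3.4 10.8 0 0 0;0 7.3 4.1 10.8 0 0 0;0 6.95 4.4 10.8 0 0 0;0 6.6 4.65 10.8 0 0 0;0 6.2 4.8 10.8 0 0 0"
}}

```text
time_s: 9.08
eef_pos: [583.2, -162.8, 71.5]
ee_rot: [0.001, 0.562, 0.827, 0.0]
force: [-2.8, 1.2, 0.7]
grip_width: 0.001
grip_force: 1.2
```

Call:
{"method": "step_arm", "body": {
  "commands": "0 -0.4 0.15 0 0 0 0;0 -0.8 0.25 0 0 0 0"
}}

```text
time_s: 9.25
eef_pos: [588.0, -169.3, 70.7]
ee_rot: [-0.0, 0.562, 0.827, 0.0]
force: [-3.2, 2.5, 0.4]
grip_width: 0.002
grip_force: 1.6
```

Call:
{"method": "step_arm", "body": {
  "commands": "0 -0.43 0.05 0 0 0 0;0 -0.86 0.0 0 0 0 0"
}}

```text
time_s: 9.42
eef_pos: [591.1, -177.2, 70.3]
ee_rot: [-0.0, 0.562, 0.827, 0.0]
force: [-1.9, 5.6, 1.3]
grip_width: -0.004
grip_force: 2.5
```

Call:
{"method": "step_arm", "body": {
  "commands": "0 -0.42 -0.05 0 0 0 0;0 -0.84 -0.2 0 0 0 0"
}}

```text
time_s: 9.58
eef_pos: [592.6, -184.8, 70.5]
ee_rot: [-0.0, 0.562, 0.827, 0.001]
force: [1.5, 13.2, 5.4]
grip_width: -0.002
grip_force: 6.6
```

Call:
{"method": "step_arm", "body": {
  "commands": "0 -0.38 -0.18 0 0 0 0;0 -0.74 -0.42 0 0 0 0"
}}

```text
time_s: 9.75
eef_pos: [592.2, -190.9, 70.5]
ee_rot: [-0.001, 0.562, 0.827, 0.003]
force: [8.9, 38.3, 6.3]
grip_width: -0.003
grip_force: 19.9
```

Call:
{"method": "step_arm", "body": {
  "commands": "0 0 0 0 0 0 0;0 0 0 0 0 0 0"
}}

```text
time_s: 9.92
eef_pos: [592.4, -190.3, 70.5]
ee_rot: [-0.001, 0.562, 0.827, 0.003]
force: [5.9, 22.9, 3.9]
grip_width: -0.002
grip_force: 15.6
```

Call:
{"method": "step_arm", "body": {
  "commands": "0 -0.15 -0.1 0 0 0 0;0 -0.15 -0.1 0 0 0 0;0 -0.15 -0.1 0 0 0 0"
}}

```text
time_s: 10.17
eef_pos: [592.3, -190.6, 70.5]
ee_rot: [-0.001, 0.561, 0.827, 0.004]
force: [7.4, 29.8, 3.7]
grip_width: 0.0
grip_force: 17.3
```

Call:
{"method": "step_arm", "body": {
  "commands": "0 -0.3 -0.2 0 0 0 0;0 -0.3 -0.2 0 0 0 0;0 -0.3 -0.2 0 0 0 0"
}}

```text
time_s: 10.42
eef_pos: [592.0, -191.2, 70.5]
ee_rot: [-0.003, 0.561, 0.828, 0.006]
force: [10.9, 43.8, 8.0]
grip_width: -0.002
grip_force: 22.4
```

Call:
{"method": "step_arm", "body": {
  "commands": "0 0.8 0.6 0 0 0 0;0 2 0.8 0 0 0 0;0 3 0.6 0 0 0 0;0 3.3 0.6 -4 0 0 0;0 3.3 0.6 -8 0 0 0;0 3.3 0.6 -12 0 0 0;0 7 0.6 -14 0 0 0;0 7 0.6 -14 0 0 0;0 7 0.6 -14 0 0 0"
}}

```text
time_s: 11.17
eef_pos: [569.7, -131.8, 211.7]
ee_rot: [0.002, 0.561, 0.828, -0.0]
force: [-0.1, 0.1, -0.3]
grip_width: -0.0
grip_force: 0.0
```

Run:
```python
from h import *
np.set_printoptions(precision=2,suppress=True)
s=sense();print(s["eef_pos"],s["force"],s["joints"])
im=capture("wrist");print(proj("wrist",W(0,0,58)),[proj("wrist",W(36,a,58)) for a in(-40,-50,-60,-70)])
x,y=proj("wrist",W(20,0,58)).astype(int);x0=max(0,x-150);y0=max(0,y-100);print(x0,y0)
save("w5.png",cv2.resize(im[y0:y0+200,x0:x0+300],None,fx=2.5,fy=2.5))
print(spot_point("wrist","disc"))
```

```text
[ 569.69 -131.78  211.68] [-0.07  0.13 -0.31] [-0.43  0.47  1.37 -0.    1.3  -0.81]
[286.64 279.06] [array([319.89, 303.74]), array([314.75, 308.4 ]), array([308.82, 312.16]), array([302.28, 314.92])]
160 178
[{'xy': [351.3, 260.9], 'score': 0.81}]
```

View pics/w5.png

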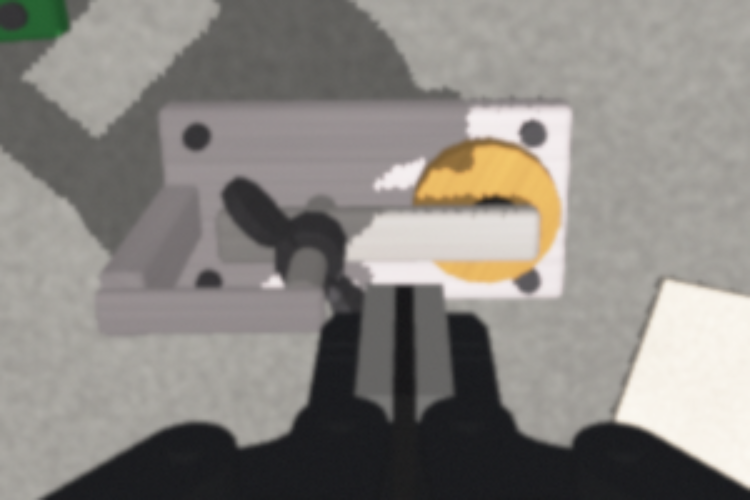

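The wing now stands at about -55°, a total turn of about 402° (7.0 rad). It resisted 44 N without moving, so the nut is at its stop. The disc is in place under the pad and the gripper is clear.

```bash
python3 -c "
from rig import *
print(finish_job())"
```

```text
the job is handed in; nothing more can be done
None
```

I tightened press_a's wing nut to its hard stop in three strokes (about 7.0 rad; it would not move under 44 N). The disc is still under the pad, the arm is clear and the job is handed in; no verdict came back, and I didn't re-image the empty press or bystanders afterwards.

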